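# Set and lock the strap-length gauge

### The job

On the leatherworker's bench, set the strap-length gauge for the pointed-end strap: lift the wooden paddle, draw the sprung stop out to the notch beside the plywood tag with the pointed end, and lower it into that notch so that it stays out by itself; never let it snap back home. Then throw the black-knobbed locking lever fully over to its other side, and leave the loose things around the gauge where they are.

Things in the scene. Friction and masses are not known exactly. Their poses are not given: they have to be found in the camera images.
- gauge: Strap-length gauge fixed to the bench. Origin on the bench top below the paddle's grip point at home; x is the direction the stop is drawn out, y points to the tag side (away from the robot), z up. Steel bed y -35 to 35, x -210 to 310, 12 mm thick; spring housing x -205 to -55, 72 mm wide, top z = 92 mm; tag ledge x -15 to 185, y 25 to 95, top z = 28 mm.
- rack (a point): Middle of the home notch at the level of the rack's top; gauge x = -20, z = 45 mm. The rack, 30 mm wide along the bed's middle (gauge x -50 to 185), has four notches cut across it, 22 mm wide along x: home, and centred 75, 120 and 165 mm further along +x.
- shelf_edge (a point): Middle of the lower front edge of a wooden shelf on the gauge, 150 mm wide, 16 mm thick: gauge x = -10, z = 220 mm, reaching back to x = -200 mm. It hangs over the spring housing close to the home paddle, so that a gripper cannot come straight down on the paddle there.
- paddle_grip (a point): Grip point in the middle of the stop's wooden paddle; gauge x = 0, z = 94.6 mm at home. The paddle is a plate 90 mm wide (gauge y), 8 mm thick, leaning 30 degrees from vertical: it rises towards gauge +x. Along the slope its top edge is 28 mm above this point, its foot (on a block 34 x 36 x 14 mm, top z = 62 mm) 40 mm below. Pinch it across the 8 mm with the tool tilted alike.
- pawl_foot (a point): Middle of the lower edge of the pawl, a steel tooth 8 mm thick (gauge x) and 26 mm wide under the paddle's block; at home gauge x = -20, z = 29 mm, 16 mm below the rack's top. A thin steel index arm (6 x 6 mm) reaches from the block out over the tags to gauge y = 92 mm, at the pawl's x.
- reach (a joint): How far the stop is drawn out along gauge x, m: 0 home, notches at 0.075, 0.120 and 0.165, end stop 0.19. A spring pulls it home with about 3 N at home to 8 N when drawn out.
- lift (a joint): How far the paddle and pawl are lifted, m: 0 fully down, 0.030 highest. The pawl clears the rack above 0.016; a weak spring and its weight (about 4 N) push it down.
- lock (a joint): Angle of the locking lever, rad: near 0 leaning to gauge -y (free), 1.0 leaning to gauge +y (locked). It stays where it is left.
- lock_tip (a point): Centre of the black ball knob (26 mm across) at the top of the locking lever, at the outer end of the gauge. The lever is 80 mm long with a 10 mm rod, pivot at gauge x = 275, y = 0, z = 34 mm, swinging in the gauge's y-z plane from 0.5 rad left of vertical to 0.5 rad right of it. Block 50 mm along x, 70 mm along y, top z = 37 mm.
- tag_pointed: Plywood tag fixed on the ledge beside one of the three outer notches, 32 mm wide (gauge x), about 60 mm long, 6 mm thick, with its outer end cut to a point. Origin under its middle; axes parallel to the gauge's; its x in the gauge's frame is that of the notch it marks (55, 100 or 145 mm).
- tag_round: The like tag with a half-round outer end, beside another notch.
- tag_square: The like tag with a square outer end, beside another notch.
- burnisher: Loose brass burnisher standing upright, foot 60 mm across, 92 mm tall; origin at its foot. Leave it alone.
- awl: Loose awl with wooden handle, 170 mm long, lying; origin under its middle. Leave it alone.
- dye_jar: Loose glass jar with black cap, 68 mm across, 95 mm tall; origin at its foot. Leave it alone.

How it is judged:
By the outcome, as a careful person would: the job done as asked, in the order asked, and still so for the second after the job is handed in, with the robot touching nothing.
It also fails if it takes over 48 s, if anything falls off the work surface, if the arm or the gripper's body presses on something with over 40 N, if the wrist force passes 120 N, or if a joint passes its speed limit or range.

### The arm

A 6-joint arm with a two-finger parallel gripper is mounted at the origin on the work surface. World frame = base frame: x ahead of the robot, y to its left, z up, the work surface at z = 0. Lengths are in m, angles in degrees, forces in N, time in s.
With the tool pointing down it reaches from about 0.3 to 0.75 m from the base axis. Payload 8.5 kg.
Tool frame: the origin (TCP) lies midway between the tips of the shut fingers; the grasp point (between the pads) lies 19 mm behind it; z points along the fingers, y is the line along which they close (so a half turn about z gives the same grasp; the last joint's range is limited). The gripper opens to 85 mm and grips with 20 to 120 N. Pads are 22 mm wide; open, the fingers measure 114 mm over their backs; the gripper's body (76 mm by 85 mm) begins 54 mm behind the grasp point. The pads swing forward as they close: fully open they stand 13 mm farther back than shut.
Start: joints at [-88.539, 21.807, 74.336, -0, 83.858, -12.336], TCP at [0.131, -0.534, 0.201] pointing down, gripper open.
Joint ranges: [-178.18, 178.18], [-50.72, 133.34], [12.68, 142.11], [-81.47, 261.47], [9.98, 163.14], [-165.26, 165.26]. Speed limits (degrees/s): [136.94, 136.94, 180, 180, 180, 180].

### API

Orientations are given as a 3x3 rotation matrix whose columns are the frame's x, y, z axes.
In Python, from rig import env gives the robot as it stands. The module is installed in compiled form; this text tells all that it offers.
- The arm moves only by the tool jog_arm, never from a script. Its argument "targets" is a list of rows, each a list of 6 numbers: the shift along the tool's x, y, z in cm, then the turn, a rotation vector about the tool's x, y, z in degrees. A call has 1 to 8 rows; each row is the pose to reach, as a shift and turn from the pose commanded when the call began, along the tool's axes at that moment; what a row does not reach only later rows make up. A row lasts 1/12 s, in which the tool goes at most 41.7 mm and 7.16 degrees, less where a joint would pass 70% of its speed; a pose out of reach is approached as far as the arm can. A call with a gripper value outside its range is refused whole. "hand" is the opening, from 0 (shut) to 1 (fully open), set as the call begins (left out, the last holds). The fingers move at their own pace and stop on an object; "newtons" is the grip in N (left out, the last holds). Time passes only in rows, so rows that repeat a pose let the fingers close. It gives the time, the measured TCP pose, the force, the opening and the grip force at its end, in the units of the state.
- env.observe(): the state, without advancing time (a new reading comes with each control period).
- env.get_image(name): name is "side" or "top"; returns a dict with "frame" (400x640x3 uint8, red, green, blue), "depth" (400x640 float32, m along the optical axis (not along the pixel's ray), 0 where there is no reading), "fovy" (degrees; the focal length in pixels is half the picture's height over the tangent of half this angle, whatever the lens; pixels are square), "cx", "cy" (the principal point, pixels), "cam_to_world" (4x4, takes a point from camera to world coordinates). Camera axes: x right, y down, z forward; pixel columns grow to the right and rows downward; lengths in m; the calibration is good to about 2 mm. A picture is of the moment at which its call begins.
- env.close_job(): hands the job in; it is judged then, once.
Trained networks look in the newest picture that a camera, given by its name, has taken for a name from the list of things; names that differ only in an ending like _2 or _b are one class to them, and where a whole thing is asked for, a point or a joint stands for the part that bears it (a point fixed in the world has none). Each returns a list of dicts, best first, with "score" (0 to 1); they miss things now and then, are a little off and sometimes report something else, mostly with a low value. They report only what shows in the picture. A call takes as long as a camera call.
- env.regions_of(camera, target): "pixels" (400x640 bool, what is visible of it) and "point" ([row, column] in pixels, amid what is visible of it).
The state is a dict: "time_s": time; "q": joint angles; "qvel": joint speeds; "joint_efforts": joint torques, N m; "position": TCP position; "tool_rot": TCP orientation; "ft_force": force on the tool from outside, world axes, zero at the start; "wrist_torque": the same for the moment, N m; "grip_width": finger opening in m; "gripper_force": force on a finger pad.
Only numpy, scipy, OpenCV 4.12 (cv2) and the standard library are available. Lean on these libraries where they do the work, as an engineer would, in place of code of your own. Each camera call takes 0.05 s, during which the arm holds its last target. There are 200 camera calls.

## Working session

There is one attempt and no reset: what is moved stays moved. The work goes in short steps, Python scripts to look and compute and a tool call to move; the robot and the scene stay as the last step left them, time stands still between calls to the robot, and variables do not carry over. Pictures are saved under pics/ and viewed, at most 12 in all, crops included, and the job is handed in when it is done.

Besides the shell and the picture viewer there is one more tool, called after "Call:" as a command line: name --pt "numbers of a row" for each row, then --argument value for the rest. jog_arm: Moves the arm, as the interface text tells. Its arguments: {"type":"object","properties":{"targets":{"type":"array","items":{"type":"array","items":{"type":"number"}}},"hand":{"type":"number"},"newtons":{"type":"number"}},"required":["targets"]}

```bash
mkdir -p pics; cat > h.py <<'E'
import numpy as np, cv2
from rig import env
def cam(n):
    im=env.get_image(n); f=200/np.tan(np.radians(im['fovy'])/2); im['f']=f; return im
def p3(im,r,c,d=None):
    if d is None: d=np.median(im['depth'][max(0,int(r)-1):int(r)+2,max(0,int(c)-1):int(c)+2])
    return (im['cam_to_world']@[(c-im['cx'])/im['f']*d,(r-im['cy'])/im['f']*d,d,1])[:3]
def cloud(im,mask):
    r,c=np.nonzero(mask&(im['depth']>0)); d=im['depth'][r,c]
    return (np.c_[(c-im['cx'])/im['f']*d,(r-im['cy'])/im['f']*d,d,np.ones(len(d))]@im['cam_to_world'].T)[:,:3]
E
python3 - <<'E'
from h import *
np.set_printoptions(precision=4,suppress=True)
for n in ['side','top']:
    im=cam(n); cv2.imwrite(f'pics/{n}0.png',im['frame'][:,:,::-1])
    print(n,im['fovy'],im['cam_to_world'])
    for t in ['gauge','paddle_grip','pawl_foot','lock_tip','tag_pointed','tag_round','tag_square','burnisher','awl','dye_jar']:
        for k in env.regions_of(n,t)[:2]:
            P=cloud(im,k['pixels'])
            print(t,round(k['score'],2),np.round(k['point']),k['pixels'].sum(),np.median(P,0) if len(P) else '',P.min(0) if len(P) else '',P.max(0) if len(P) else '')
print(env.observe())
E
```

```text
side 46.77511595811717 [[-0.655   0.4386 -0.6152  1.2093]
 [ 0.7556  0.3809 -0.5329  0.5131]
 [ 0.0006 -0.814  -0.5809  0.8625]
 [ 0.      0.      0.      1.    ]]
gauge 0.66 [280. 404.] 13815 [0.5478 0.1691 0.0906] [ 0.2881 -0.1983 -0.0034] [0.69   0.306  0.2876]
paddle_grip 0.79 [285. 374.] 850 [0.5494 0.1026 0.0847] [ 0.4027  0.0024 -0.003 ] [0.6264 0.1427 0.2207]
pawl_foot 0.67 [299. 321.] 297 [0.6313 0.0173 0.0335] [ 0.5817 -0.0131  0.0096] [0.664  0.0384 0.0394]
pawl_foot 0.62 [282. 375.] 800 [0.5485 0.1019 0.0873] [ 0.4027 -0.0027 -0.003 ] [0.6151 0.1393 0.2223]
lock_tip 0.72 [240. 271.] 157 [ 0.612  -0.1697  0.1065] [ 0.498  -0.2982 -0.002 ] [ 0.6267 -0.1623  0.1243]
lock_tip 0.21 [290. 479.] 323 [0.345  0.267  0.0156] [ 0.2882  0.2039 -0.0031] [0.5622 0.3569 0.2224]
tag_pointed 0.67 [207. 315.] 475 [ 0.366  -0.2382  0.0257] [ 0.2388 -0.3526 -0.0021] [ 0.3895 -0.2142  0.0946]
tag_pointed 0.55 [305. 338.] 246 [0.6162 0.06   0.0333] [0.5869 0.0375 0.0261] [0.6451 0.0776 0.0392]
tag_round 0.66 [291. 306.] 272 [ 0.6447 -0.0251  0.0336] [ 0.6146 -0.0534  0.0251] [ 0.6732 -0.0054  
[... 1922 characters left out ...]
6568 0.0313 0.0428]
dye_jar 0.68 [136. 414.] 447 [ 0.6532 -0.4304  0.0917] [ 0.6251 -0.4671 -0.0018] [ 0.6886 -0.404   0.1042]
{'time_s': 1.1, 'q': array([-88.5395,  21.8068,  74.3369,  -0.0011,  83.859 , -12.3373]), 'qvel': array([ 0.0277, -0.0194,  0.0003,  0.0309, -0.1105,  0.0082]), 'joint_efforts': array([ -0.0013, -44.8334, -23.1468,  -0.0002,   0.0006,   0.    ]), 'position': array([ 0.1311, -0.5341,  0.201 ]), 'tool_rot': array([[ 0.9711,  0.2385, -0.    ],
       [ 0.2385, -0.9711,  0.    ],
       [-0.    , -0.0001, -1.    ]]), 'ft_force': array([-0.5503, -0.5396,  0.0823]), 'wrist_torque': array([-0.0134, -0.0411,  0.0068]), 'gripper_force': 0.0, 'grip_width': 0.08564016740871079}
```

View pics/side0.png

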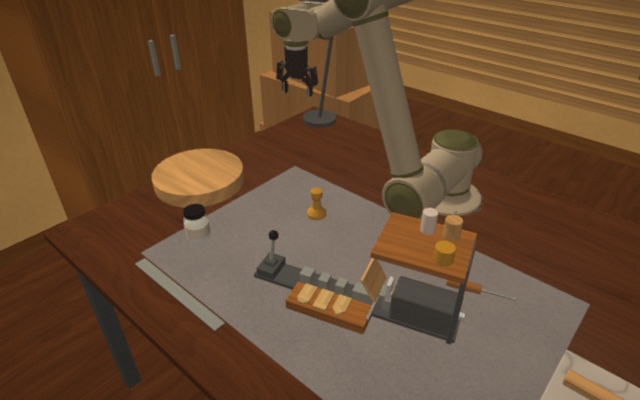

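View pics/top0.png

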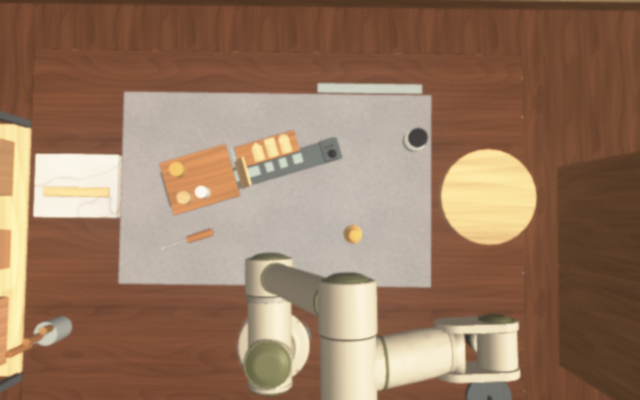

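The side view shows the gauge running from the housing (425,300) to the lever (273,240). Tags are at (308,293), (324,299) and (342,304), and the paddle is at (374,278). The shelf is over the housing, the burnisher at (317,203). I'll zoom in on the tags and fit the gauge frame.

```bash
python3 - <<'E'
from h import *
from scipy.optimize import least_squares
np.set_printoptions(precision=4,suppress=True)
S=cam('side');T=cam('top')
a=cv2.resize(S['frame'][225:335,250:400],(800,586),interpolation=cv2.INTER_CUBIC)
cv2.imwrite('pics/cs.png',a[:,:,::-1])
b=cv2.resize(T['frame'][120:195,230:345],(800,522),interpolation=cv2.INTER_CUBIC)
cv2.imwrite('pics/ct.png',b[:,:,::-1])
P=cloud(T,np.ones((400,640),bool)); Q=cloud(S,np.ones((400,640),bool))
tags=[(.614,.058),(.633,.0165),(.6445,-.0257)]
def model(g):
    x,y=g.T
    h=np.zeros(len(x))
    def box(x0,x1,y0,y1,z):
        s=1500.
        w=1/(1+np.exp(-s*np.minimum(np.minimum(x-x0,x1-x),np.minimum(y-y0,y1-y)).clip(-.05,.05)))
        np.copyto(h,h*(1-w)+z*w)
    box(-.21,.31,-.035,.035,.012); box(-.015,.185,.025,.095,.028)
    box(.25,.30,-.035,.035,.037)
    return h
def tog(p,XY):
    th,x0,y0=p; c,s=np.cos(th),np.sin(th); d=XY-[x0,y0]
    return np.c_[d@[c,s],d@[-s,c]]
p=np.array([np.radians(-75),.545,.09])
best=None
for nm,C in (('top',P),('side',Q),('both',np.r_[P,Q])):
    def res(p):
        g=tog(p,C[:,:2])
        return g
    q=p.copy()
    for it in range(6):
        g=tog(q,C[:,:2])
        # ROI: outer part, exclude rack, paddle, tags etc.
        m=(g[:,0]>.02)&(g[:,0]<.36)&(g[:,1]>-.09)&(g[:,1]<.14)&(C[:,2]<.042)&(C[:,2]>-.01)&~((abs(g[:,1])<.018)&(g[:,0]<.2))
        D=C[m]
        r=least_squares(lambda v:model(tog(v,D[:,:2]))-D[:,2],q,loss='soft_l1',f_scale=.004,x_scale=[.02,.002,.002],diff_step=1e-4)
        q=r.x
    print(nm,np.degrees(q[0]),q[1:],r.cost/m.sum()*1e6,m.sum())
    print(' tags',tog(q,np.array(tags)))
    np.save('g_%s.npy'%nm,q)
q=np.load('g_both.npy')
for n,im in (('side',S),('top',T)):
    for t in ['lock_tip','tag_pointed','tag_square','tag_round','paddle_grip']:
        for k in env.regions_of(n,t)[:3]:
            C=cloud(im,k['pixels']); print(n,t,round(k['score'],2),tog(q,np.median(C,0)[None,:2]),np.median(C,0)[2])
for nm,C in (('top',P),('side',Q)):
    g=tog(q,C[:,:2]); 
    m=(g[:,0]>.24)&(g[:,0]<.32)&(abs(g[:,1])<.09)&(C[:,2]>.09); print(nm,'knob',np.median(g[m],0),g[m].min(0),g[m].max(0),C[m,2].max(),m.sum())
    m=(g[:,0]>-.03)&(g[:,0]<.04)&(abs(g[:,1])<.06)&(C[:,2]>.07)&(C[:,2]<.14)
    print('paddle',np.c_[g[m],C[m,2]].min(0),np.c_[g[m],C[m,2]].max(0))
    e=m&(C[:,2]<.115)&(abs(g[:,1])<.04); 
    print(' line x=a+b(z-.0946)',np.polyfit(C[e,2]-.0946,g[e,0],1),np.median(g[e,1]))
    m=(g[:,0]>.01)&(g[:,0]<.19)&(abs(g[:,1])<.013)&(C[:,2]>.04)&(C[:,2]<.055); print('rack z',np.median(C[m,2]),np.histogram(g[m,0],18,(.01,.19))[0])
    m=(g[:,0]>-.25)&(g[:,0]<.03)&(abs(g[:,1])<.12)&(C[:,2]>.21)&(C[:,2]<.25); print('shelf',g[m].min(0),g[m].max(0),np.median(C[m,2]))
E
```

```text
top -72.80352830932783 [0.546  0.0934] 6.142517805108442 6631
 tags [[0.0539 0.0545]
 [0.0992 0.0604]
 [0.1429 0.0589]]
side -73.01321065616914 [0.5442 0.0932] 6.089956319735324 7611
 tags [[0.054  0.0564]
 [0.0993 0.0625]
 [0.143  0.0612]]
both -72.88662902506589 [0.5446 0.0932] 6.430532905285235 14249
 tags [[0.054  0.056 ]
 [0.0993 0.0619]
 [0.143  0.0605]]
side lock_tip 0.74 [[ 0.2713 -0.0143]] 0.11243796408060608
side lock_tip 0.57 [[-0.0077  0.0081]] 0.08936342711853906
side lock_tip 0.52 [[-0.0697  0.025 ]] 0.09038533108731805
side tag_pointed 0.84 [[0.0539 0.0579]] 0.03368409997932875
side tag_square 0.82 [[0.0993 0.0606]] 0.03369223517895603
side tag_square 0.39 [[ 0.2719 -0.0134]] 0.09466828341285866
side tag_round 0.68 [[0.1428 0.0588]] 0.03358144096230242
side paddle_grip 0.9 [[-0.008   0.0083]] 0.0861620617765882
top lock_tip 0.62 [[ 0.275 -0.021]] 0.11826213628051829
top tag_pointed 0.67 [[0.054  0.0535]] 0.033610179054385014
top tag_square 0.67 [[0.1  0.06]] 0.03352961300877766
top tag_round 0.56 [[0.145  0.0563]] 0.03402441364002107
top paddle_grip 0.93 [[-0.0052  0.0039]] 0.09351249517459537
top knob [ 0.2749 -0.023 ] [ 0.2626 -0.0339] [ 0.2871 -0.0097] 0.12979259440135116 61
paddle [-0.0198 -0.0441  0.0702] [0.0167 0.0456 0.1273]
 line x=a+b(z-.0946) [ 0.6067 -0.004 ] -0.001315044737729078
rack z 0.04522879090402876 [23 23 24  9  0 10 20 23  0  0 21 23 10  0 10 21 23 11]
shelf [-0.204  -0.0745] [-0.0087  0.0764] 0.23591401647520316
side knob [ 0.271  -0.0159] [ 0.2612 -0.0295] [ 0.2841 -0.01  ] 0.1245715205253477 94
paddle [-0.0198 -0.0443  0.07  ] [0.0157 0.0474 0.1224]
 line x=a+b(z-.0946) [ 0.5805 -0.0048] 0.001895395124883729
rack z 0.04464582099271852 [17 35 32 12  0 22 30 23  0  1 30 32 14  0 17 33 30 13]
shelf [-0.2045 -0.0774] [-0.0103  0.0778] 0.23548617844392317
```

View pics/cs.png

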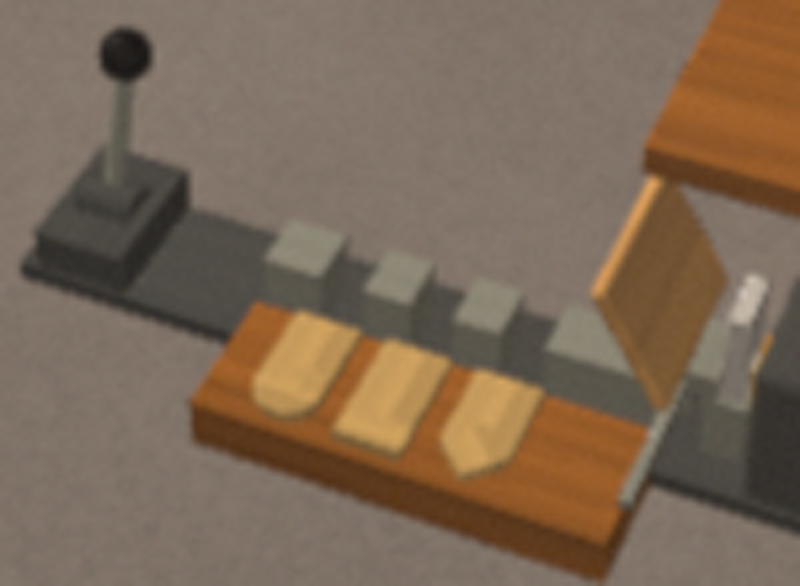

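View pics/ct.png

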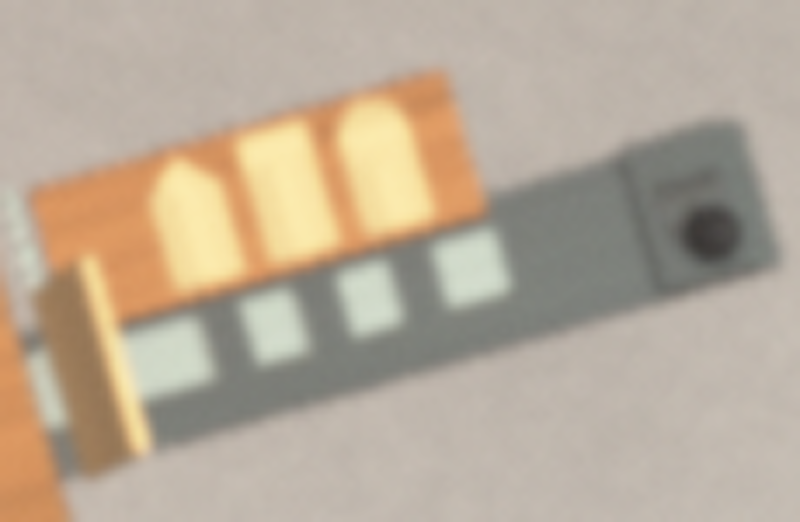

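The pointed tag is the one nearest home, at crop pixel (490,430) and gauge x about 54 mm. That makes the reach 75 mm. The gauge fit agrees with the rack, shelf, tag and knob dimensions. Next I plan the moves.

```bash
cat > plan.py <<'E'
from h import *
from scipy.spatial.transform import Rotation as R
q=np.load('g_both.npy'); c,s=np.cos(q[0]),np.sin(q[0])
G=np.array([[c,-s,0],[s,c,0],[0,0,1]]); O=np.array([q[1],q[2],0])
def togg(p): return G.T@(np.asarray(p)-O)*1000
def axes(tilt,flip=0):
    t=np.radians(tilt); y=np.array([np.cos(t),0,-np.sin(t)]); z=np.array([-np.sin(t),0,-np.cos(t)])
    return np.c_[np.cross(y,z),y,z]
def row(g,rotg,back=19,st=None):  # g: grasp point in gauge mm
    st=st or env.observe(); Rt=G@rotg; tcp=G@(np.array(g)/1000)+O+Rt[:,2]*back/1000
    R0=st['tool_rot']
    d=R0.T@(tcp-st['position'])*100; w=R.from_matrix(R0.T@Rt).as_rotvec(degrees=True)
    return np.round(np.r_[d,w],2).tolist()
def where(back=19):
    st=env.observe(); print('t',round(st['time_s'],2),'grasp g',togg(st['position']-st['tool_rot'][:,2]*back/1000).round(1),'F',(G.T@st['ft_force']).round(1),'w',st['grip_width'],st['gripper_force'],'q',st['q'].round(0))
E
python3 - <<'E'
from plan import *
where()
print('over',row([150,0,300],axes(30)))
print('pre',row([45,0,94.6+78],axes(30)))
E
```

```text
t 1.7 grasp g [ 477.8 -579.7  220. ] F [ 0.7 -0.   1.2] w 0.08546772965405165 0.0 q [-89.  22.  74.  -0.  84. -12.]
over [55.92, -37.03, -8.25, 29.99, -0.87, -3.24]
pre [55.32, -47.51, 4.49, 29.99, -0.87, -3.24]
```

Call:
jog_arm --pt "28 -18.5 -8.2 0 0 0" --pt "55.9 -37 -8.2 30 -0.9 -3.2" --pt "55.9 -37 -8.2 30 -0.9 -3.2" --pt "55.9 -37 -8.2 30 -0.9 -3.2" --pt "55.9 -37 -8.2 30 -0.9 -3.2" --pt "55.9 -37 -8.2 30 -0.9 -3.2" --pt "55.9 -37 -8.2 30 -0.9 -3.2" --pt "55.9 -37 -8.2 30 -0.9 -3.2" --hand 0.5

```text
time_s: 2.37
position: [0.3564, -0.2901, 0.2437]
tool_rot: [[0.956, 0.253, -0.148], [0.293, -0.827, 0.479], [-0.001, -0.502, -0.865]]
ft_force: [0.4, -1.0, 0.2]
grip_width: 0.0429
gripper_force: 0.0
```

```bash
python3 -c "
from plan import *
where(); print(row([150,0,300],axes(30)))"
```

```text
t 2.37 grasp g [ 320.5 -292.7  260.1] F [1.1 0.1 0.2] w 0.042919523668154144 0.0 q [-59.  25.  68.   8. 116.  16.]
[29.25, -16.78, 5.08, -0.1, 0.03, -0.07]
```

Call:
jog_arm --pt "29.2 -16.8 5.1 0 0 0" --pt "29.2 -16.8 5.1 0 0 0" --pt "29.2 -16.8 5.1 0 0 0" --pt "29.2 -16.8 5.1 0 0 0" --pt "29.2 -16.8 5.1 0 0 0" --pt "29.2 -16.8 5.1 0 0 0" --pt "29.2 -16.8 5.1 0 0 0" --pt "29.2 -16.8 5.1 0 0 0"

```text
time_s: 3.03
position: [0.5802, -0.0457, 0.2832]
tool_rot: [[0.956, 0.254, -0.147], [0.294, -0.828, 0.478], [-0.001, -0.5, -0.866]]
ft_force: [0.6, -0.9, -0.2]
grip_width: 0.0428
gripper_force: 0.0
```

```bash
python3 -c "
from plan import *
where(); print(row([45,0,172.6],axes(30)))"
```

```text
t 3.03 grasp g [152.7  -6.9 299.7] F [ 1.   0.3 -0.2] w 0.04278356999272275 0.0 q [-27.  31.  52.  24. 117.  53.]
[0.69, -2.97, 16.39, -0.01, 0.02, -0.04]
```

Call:
jog_arm --pt "0 -3 8 0 0 0" --pt "0 -3 16.4 0 0 0" --pt "0 -3 16.4 0 0 0" --pt "0 -3 16.4 0 0 0" --pt "0 -3 16.4 0 0 0" --pt "0 -3 16.4 0 0 0" --pt "0 -3 16.4 0 0 0" --pt "0 -3 16.4 0 0 0"

```text
time_s: 3.7
position: [0.5485, 0.0545, 0.1571]
tool_rot: [[0.956, 0.255, -0.144], [0.293, -0.829, 0.477], [0.002, -0.498, -0.867]]
ft_force: [-0.4, -0.1, -0.7]
grip_width: 0.0425
gripper_force: 0.0
```

```bash
python3 -c "
from plan import *
where(); print(row([0,0,94.6],axes(30)));
cv2.imwrite('pics/pre.png',cv2.resize(cam('side')['frame'][150:330,250:490,::-1],(800,600)))"
```

```text
t 3.7 grasp g [ 47.6  -7.7 173.6] F [-0.  -0.4 -0.7] w 0.04252482606980754 0.0 q [-19.  30.  74.  24.  94.  51.]
[0.74, -0.19, 9.22, 0.1, -0.14, -0.02]
```

View pics/pre.png

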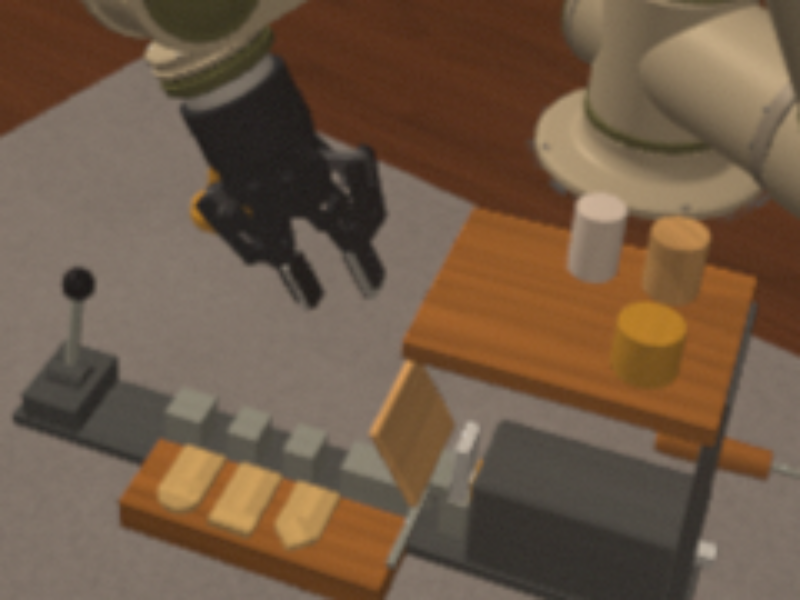

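The open fingers, at (310,290), line up above the paddle at (410,420), and the shelf is clear. Now descend along the slope.

Call:
jog_arm --pt "0.7 -0.2 3 0 0 0" --pt "0.7 -0.2 6 0 0 0" --pt "0.7 -0.2 8 0 0 0" --pt "0.7 -0.2 9.1 0 0 0" --pt "0.7 -0.2 9.1 0 0 0" --pt "0.7 -0.2 9.1 0 0 0"

```text
time_s: 4.25
position: [0.5408, 0.1021, 0.0787]
tool_rot: [[0.956, 0.254, -0.146], [0.293, -0.828, 0.478], [0.0, -0.5, -0.866]]
ft_force: [-0.3, -0.3, 0.4]
grip_width: 0.0427
gripper_force: 0.0
```

```bash
python3 -c "
from plan import *
where(); print(row([0,0,94.6],axes(30)));
cv2.imwrite('pics/g1.png',cv2.resize(cam('side')['frame'][180:330,280:480,::-1],(800,600)))"
```

```text
t 4.25 grasp g [-0.2 -1.  95.2] F [ 0.2 -0.4  0.4] w 0.042667075902486036 0.0 q [-15.  34.  82.  25.  82.  50.]
[0.1, 0.05, 0.04, 0.02, -0.05, -0.04]
```

View pics/g1.png

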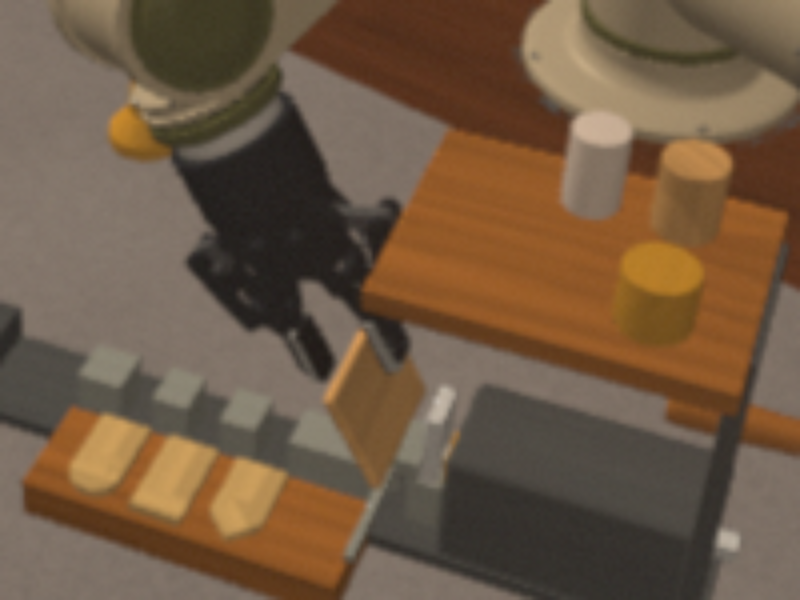

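The fingers straddle the paddle, with the tips at (320,370) and (395,355), clear of the shelf. Close.

Call:
jog_arm --pt "0 0 0 0 0 0" --pt "0 0 0 0 0 0" --pt "0 0 0 0 0 0" --pt "0 0 0 0 0 0" --pt "0 0 0 0 0 0" --pt "0 0 0 0 0 0" --hand 0 --newtons 50

```text
time_s: 4.8
position: [0.5407, 0.1021, 0.0786]
tool_rot: [[0.956, 0.255, -0.146], [0.293, -0.828, 0.477], [0.001, -0.499, -0.867]]
ft_force: [-0.1, -5.4, 6.1]
grip_width: 0.0068
gripper_force: 53.4
```

```bash
python3 -c "
from plan import *
where(); print(row([0,0,117],axes(30)),row([77,0,117],axes(30)))"
```

```text
t 4.8 grasp g [-0.3 -1.2 95.1] F [ 5.1 -1.7  6.1] w 0.006768618311224395 53.44885468482971 q [-15.  34.  82.  25.  82.  50.]
[0.12, -1.07, -1.91, 0.07, -0.06, -0.03] [0.12, 5.6, -5.75, 0.07, -0.06, -0.03]
```

Gripped. Lift 23 mm straight up.

Call:
jog_arm --pt "0 -0.5 -0.9 0 0 0" --pt "0 -1.0 -1.8 0 0 0" --pt "0 -1.15 -2.0 0 0 0" --pt "0 -1.15 -2.0 0 0 0"

```text
time_s: 5.13
position: [0.5405, 0.1021, 0.1014]
tool_rot: [[0.956, 0.255, -0.146], [0.293, -0.829, 0.476], [0.0, -0.498, -0.867]]
ft_force: [3.1, -4.7, -5.3]
grip_width: 0.0068
gripper_force: 52.1
```

```bash
python3 -c "
from plan import *
where(); print(row([76,0,118],axes(30)))"
```

```text
t 5.13 grasp g [ -0.3  -1.3 117.9] F [ 5.4  1.6 -5.3] w 0.00684753756809499 52.14108467102051 q [-15.  33.  80.  25.  85.  52.]
[0.13, 6.61, -3.81, 0.11, -0.04, -0.03]
```

Call:
jog_arm --pt "0 1.3 -0.75 0 0 0" --pt "0 2.6 -1.5 0 0 0" --pt "0 3.9 -2.25 0 0 0" --pt "0 5.2 -3.0 0 0 0" --pt "0 6.2 -3.6 0 0 0" --pt "0 6.6 -3.8 0 0 0" --pt "0 6.6 -3.8 0 0 0" --pt "0 6.6 -3.8 0 0 0"

```text
time_s: 5.8
position: [0.5625, 0.0311, 0.1006]
tool_rot: [[0.956, 0.254, -0.148], [0.294, -0.826, 0.48], [-0.0, -0.503, -0.864]]
ft_force: [3.3, 6.5, -4.8]
grip_width: 0.007
gripper_force: 51.4
```

```bash
python3 -c "
from plan import *
where(); print(row([75,-1,94.6],axes(30)))
cv2.imwrite('pics/d1.png',cv2.resize(cam('side')['frame'][200:330,270:440,::-1],(784,600)))"
```

```text
t 5.8 grasp g [ 74.1  -1.2 117.1] F [-5.2  5.  -4.8] w 0.006988215252746803 51.37265145778656 q [-21.  35.  75.  23.  89.  47.]
[0.02, 1.21, 1.9, -0.18, -0.0, -0.04]
```

View pics/d1.png

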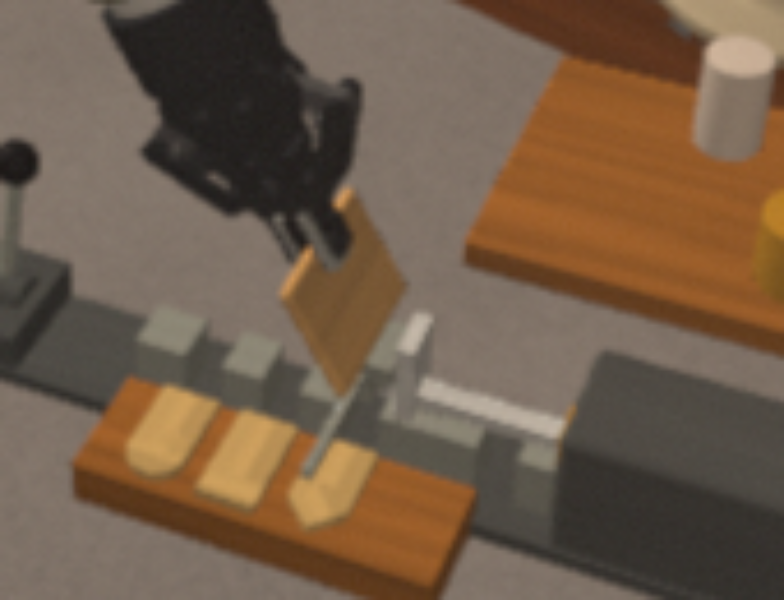

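The paddle is held and drawn out. The index arm's end at (310,470) sits over the pointed tag at (335,480). Lower.

Call:
jog_arm --pt "0 0.35 0.5 0 0 0" --pt "0 0.65 1.0 0 0 0" --pt "0 0.95 1.5 0 0 0" --pt "0 1.2 1.9 0 0 0" --pt "0 1.25 2.0 0 0 0" --pt "0 1.25 2.0 0 0 0"

```text
time_s: 6.35
position: [0.5625, 0.031, 0.0787]
tool_rot: [[0.956, 0.255, -0.148], [0.295, -0.825, 0.482], [0.001, -0.504, -0.864]]
ft_force: [0.6, 6.9, 6.3]
grip_width: 0.0064
gripper_force: 52.7
```

```bash
python3 -c "
from plan import *
where(); print(row([70,-1,94.6],axes(30)))"
```

```text
t 6.35 grasp g [74.2 -1.1 95.1] F [-6.4  2.6  6.3] w 0.006384977455255822 52.71040320396423 q [-21.  37.  76.  23.  87.  46.]
[0.01, -0.33, 0.26, -0.25, -0.02, 0.04]
```

Seated: the force changed from -5 N to +6 N. Now ease back so the pawl bears on the notch wall.

Call:
jog_arm --pt "0 -0.2 0.12 0 0 0" --pt "0 -0.4 0.24 0 0 0" --pt "0 -0.55 0.32 0 0 0" --pt "0 -0.6 0.35 0 0 0" --pt "0 -0.6 0.35 0 0 0"

```text
time_s: 6.77
position: [0.5607, 0.0371, 0.0787]
tool_rot: [[0.956, 0.255, -0.147], [0.295, -0.826, 0.48], [0.001, -0.502, -0.865]]
ft_force: [1.2, 3.6, 6.9]
grip_width: 0.0065
gripper_force: 52.9
```

```bash
python3 -c "
from plan import *
where()"
```

```text
t 6.77 grasp g [67.9 -1.1 95.1] F [-3.1  2.2  6.9] w 0.006482890767591208 52.939560413360596 q [-21.  36.  77.  23.  86.  47.]
```

Call:
jog_arm --pt "0 0 0 0 0 0" --pt "0 0 0 0 0 0" --pt "0 0 0 0 0 0" --pt "0 0 0 0 0 0" --pt "0 0 0 0 0 0" --hand 0.45

```text
time_s: 7.18
position: [0.5605, 0.0358, 0.0773]
tool_rot: [[0.956, 0.254, -0.148], [0.294, -0.828, 0.478], [-0.001, -0.5, -0.866]]
ft_force: [-0.4, -0.7, 0.8]
grip_width: 0.0387
gripper_force: 0.0
```

```bash
python3 -c "
from plan import *
where()
cv2.imwrite('pics/r1.png',cv2.resize(cam('side')['frame'][200:330,270:440,::-1],(784,600)))"
```

```text
t 7.18 grasp g [69.  -1.7 93.8] F [ 0.5 -0.6  0.8] w 0.03867569004963554 0.0 q [-21.  37.  77.  23.  86.  47.]
```

View pics/r1.png

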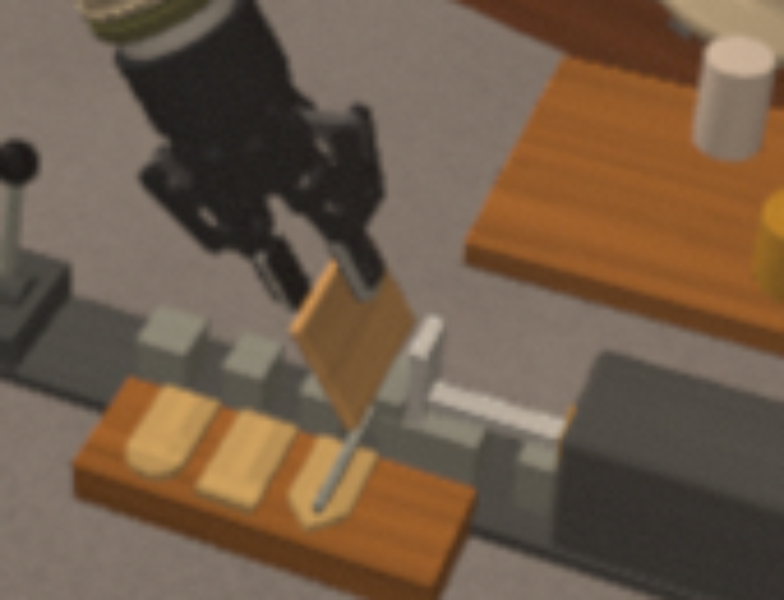

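Released. The stop stays out, with the index arm at (320,500) lying along the pointed tag. Retreat, then go to the lever.

Call:
jog_arm --pt "0 0 -2 0 0 0" --pt "0 0 -5 0 0 0" --pt "0 0 -9 0 0 0" --pt "0 0 -13 0 0 0" --pt "0 0 -13 0 0 0" --pt "0 0 -13 0 0 0"

```text
time_s: 7.73
position: [0.5805, -0.0274, 0.1912]
tool_rot: [[0.956, 0.255, -0.144], [0.292, -0.829, 0.477], [0.002, -0.498, -0.867]]
ft_force: [-0.3, 0.2, -0.7]
grip_width: 0.0384
gripper_force: 0.0
```

```bash
python3 -c "
from plan import *
where(); print(row([275,-85,200],axes(0),0))
S=cam('side')
T=cam('top')
for n,im in (('side',S),('top',T)):
    C=cloud(im,np.ones((400,640),bool)); g=(C-O)@G*1000
    m=(g[:,0]>235)&(g[:,0]<315)&(abs(g[:,1])<90)&(g[:,2]>100); k=g[m]; print(k.min(0),k.max(0),len(k))
    # rod/knob sphere fit
    from scipy.optimize import least_squares
    r=least_squares(lambda v:np.linalg.norm(k-v,axis=1)-13,k.mean(0)-[0,0,5],loss='soft_l1'); print(r.x)
"
```

```text
t 7.73 grasp g [135.2  -1.2 207.7] F [-0.3 -0.3 -0.7] w 0.03836693361565704 0.0 q [-25.  33.  63.  22. 104.  49.]
[-8.35, 12.51, -8.22, -29.87, -0.14, -0.07]
[235.01159348 -88.10272067 100.45216514] [314.76711449  73.46654563 505.75303046] 1199
[254.19638274  49.48633378 456.41133327]
[235.05958944 -89.94991695 111.51110316] [314.99147308  72.19260733 506.81053979] 1894
[272.15732976 -16.8745318  468.29514965]
```

Call:
jog_arm --pt "-8.4 5 -8.2 0 0 0" --pt "-8.4 12.5 -8.2 -30 0 0" --pt "-8.4 12.5 -8.2 -30 0 0" --pt "-8.4 12.5 -8.2 -30 0 0" --pt "-8.4 12.5 -8.2 -30 0 0" --pt "-8.4 12.5 -8.2 -30 0 0" --pt "-8.4 12.5 -8.2 -30 0 0" --pt "-8.4 12.5 -8.2 -30 0 0" --hand 0

```text
time_s: 8.5
position: [0.5433, -0.192, 0.1978]
tool_rot: [[0.955, 0.295, -0.003], [0.295, -0.955, 0.004], [-0.002, -0.005, -1.0]]
ft_force: [-0.0, 0.2, -0.2]
grip_width: 0.0001
gripper_force: 0.0
```

```bash
python3 -c "
from plan import *
where(0); print(row([275,-85,85],axes(0),0))"
```

```text
t 8.5 grasp g [272.2 -85.2 197.8] F [-0.2  0.1 -0.2] w 0.00013891170440272723 0.0 q [-31.  25.  70.   0.  85.  42.]
[0.03, 0.33, 11.28, -0.26, 0.09, 0.05]
```

Call:
jog_arm --pt "0 0.3 4 0 0 0" --pt "0 0.3 8 0 0 0" --pt "0 0.3 11.3 0 0 0" --pt "0 0.3 11.3 0 0 0" --pt "0 0.3 11.3 0 0 0" --pt "0 0.3 11.3 0 0 0"

```text
time_s: 9.0
position: [0.5453, -0.1969, 0.0872]
tool_rot: [[0.956, 0.294, 0.001], [0.294, -0.956, -0.0], [0.001, 0.001, -1.0]]
ft_force: [0.8, -0.1, 0.1]
grip_width: 0.0
gripper_force: 0.0
```

```bash
python3 -c "
from plan import *
where(0); print(row([275,14,85],axes(0),0))
cv2.imwrite('pics/l1.png',cv2.resize(cam('side')['frame'][170:320,220:420,::-1],(800,600)))"
```

```text
t 9.0 grasp g [277.4 -84.7  87.2] F [0.3 0.8 0.1] w 4.874073355003835e-05 0.0 q [-32.  31.  80.   0.  70.  41.]
[9.87, -0.24, 0.23, 0.03, -0.05, -0.03]
```

View pics/l1.png

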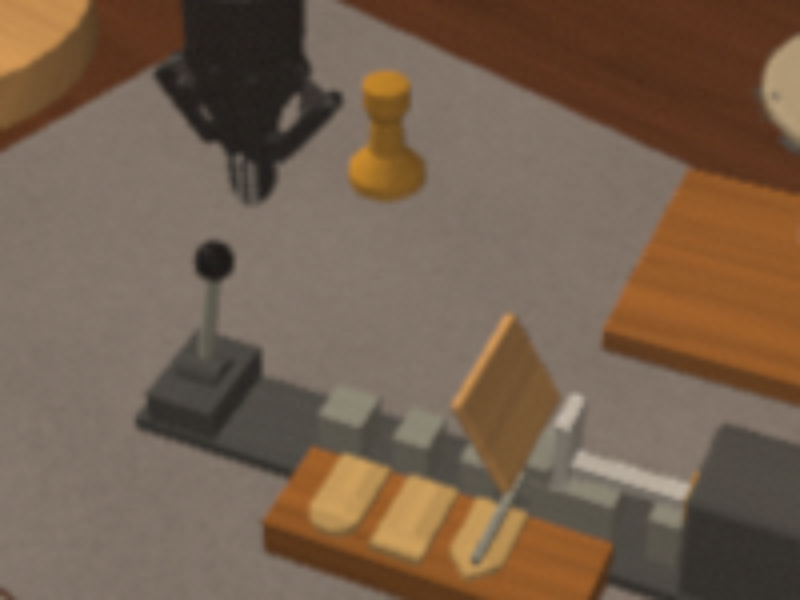

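The stop is still out, and the fingers at (250,190) are behind the black knob at (213,260). Push in gauge +y.

Call:
jog_arm --pt "2 -0.2 0.2 0 0 0" --pt "3.5 -0.2 0.2 0 0 0" --pt "4.8 -0.2 0.2 0 0 0" --pt "6 -0.2 0.2 0 0 0" --pt "7 -0.2 0.2 0 0 0" --pt "8 -0.2 0.2 0 0 0" --pt "8.8 -0.2 0.2 0 0 0" --pt "9 -0.2 0.2 0 0 0"

```text
time_s: 9.72
position: [0.6312, -0.1681, 0.0853]
tool_rot: [[0.956, 0.294, 0.002], [0.294, -0.956, -0.001], [0.002, 0.002, -1.0]]
ft_force: [0.0, 0.4, 1.1]
grip_width: 0.0003
gripper_force: 0.7
```

```bash
python3 -c "
from plan import *
where(0); print(row([275,20,85],axes(0),0))"
```

```text
t 9.72 grasp g [275.1   5.8  85.3] F [-0.3  0.2  1.1] w 0.00034427151976850417 0.66029978916049 q [-25.  37.  67.  -0.  76.  48.]
[1.42, -0.01, 0.03, 0.1, -0.11, 0.01]
```

Call:
jog_arm --pt "0.3 0 0 0 0 0" --pt "0.6 0 0 0 0 0" --pt "0.9 0 0 0 0 0" --pt "1.0 0 0 0 0 0" --pt "1.0 0 0 0 0 0"

```text
time_s: 10.13
position: [0.6392, -0.1652, 0.0833]
tool_rot: [[0.956, 0.294, -0.001], [0.294, -0.956, 0.0], [-0.001, -0.0, -1.0]]
ft_force: [-0.2, 0.4, 0.0]
grip_width: -0.0001
gripper_force: 0.0
```

```bash
python3 -c "
from plan import *
where(0)
S=cam('side')
C=cloud(S,np.ones((400,640),bool)); g=(C-O)@G*1000
m=(g[:,0]>250)&(g[:,0]<300)&(g[:,1]>15)&(g[:,1]<70)&(g[:,2]>75)&(g[:,2]<135)&(S['frame'].max(2).ravel()[S['depth'].ravel()>0]<60)
k=g[m]; print(len(k),k.min(0),k.max(0),np.median(k,0))
cv2.imwrite('pics/l2.png',cv2.resize(S['frame'][190:310,220:380,::-1],(800,600)))"
```

```text
t 10.13 grasp g [274.7  14.4  83.3] F [-0.5 -0.1  0. ] w -5.425236498150685e-05 0.030206320225261152 q [-25.  38.  65.  -0.  77.  48.]
86 [260.21054064  16.15143518 100.13821682] [282.04012559  49.22746001 134.13275242] [269.99017776  39.48210198 115.22860792]
```

View pics/l2.png

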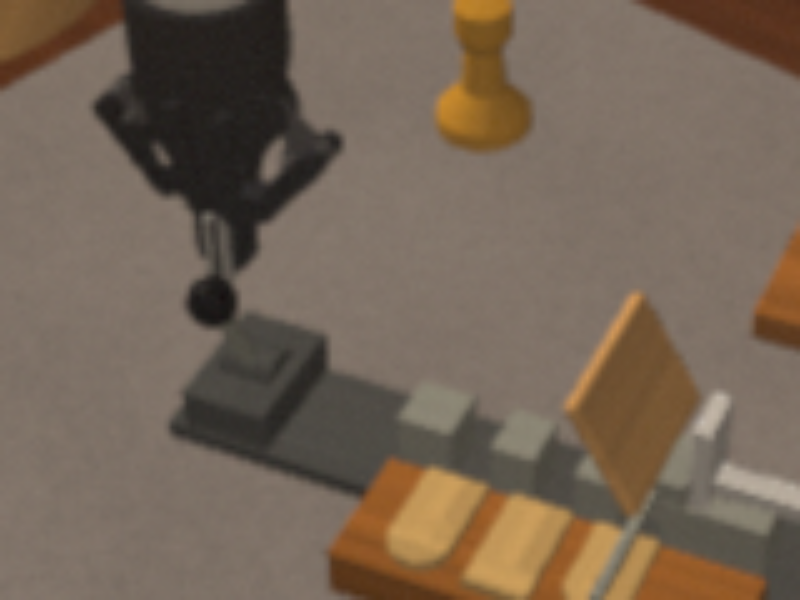

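The lever has swung over, with the knob at (212,300) leaning towards the tag side. I'll push on until the end stop is felt.

Call:
jog_arm --pt "0.3 0 0 0 0 0" --pt "0.6 0 0 0 0 0" --pt "0.9 0 0 0 0 0" --pt "0.9 0 0 0 0 0"

```text
time_s: 10.52
position: [0.6462, -0.1631, 0.0835]
tool_rot: [[0.956, 0.294, -0.006], [0.294, -0.956, -0.001], [-0.006, -0.001, -1.0]]
ft_force: [-10.0, -2.9, 5.0]
grip_width: -0.0002
gripper_force: 5.2
```

```bash
python3 -c "
from plan import *
where(0)"
```

```text
t 10.52 grasp g [274.8  21.7  83.5] F [ -0.1 -10.4   5. ] w -0.00017086622868036874 5.233718678355217 q [-24.  39.  64.  -0.  78.  49.]
```

Call:
jog_arm --pt "0.2 0 0 0 0 0" --pt "0.4 0 0 0 0 0" --pt "0.4 0 0 0 0 0"

```text
time_s: 10.77
position: [0.6499, -0.1625, 0.0849]
tool_rot: [[0.956, 0.293, -0.005], [0.293, -0.956, -0.002], [-0.005, 0.001, -1.0]]
ft_force: [-14.1, -2.4, 12.3]
grip_width: -0.0001
gripper_force: 8.2
```

```bash
python3 -c "
from plan import *
where(0)"
```

```text
t 10.77 grasp g [275.3  25.4  84.9] F [ -1.9 -14.2  12.3] w -6.406616854625472e-05 8.23667787015438 q [-24.  39.  63.  -0.  78.  49.]
```

Call:
jog_arm --pt "-2 0 0 0 0 0" --pt "-5 0 0 0 0 0" --pt "-9 0 0 0 0 0" --pt "-12 0 -4 0 0 0" --pt "-14 0 -8 0 0 0" --pt "-16 0 -12 0 0 0" --pt "-18 0 -14 0 0 0" --pt "-18 0 -14 0 0 0"

```text
time_s: 11.43
position: [0.4791, -0.2163, 0.2305]
tool_rot: [[0.956, 0.292, 0.008], [0.292, -0.956, -0.007], [0.005, 0.009, -1.0]]
ft_force: [0.7, -0.5, -0.3]
grip_width: 0.0004
gripper_force: 0.0
```

```bash
python3 -c "
from plan import *
where(0)
from scipy.optimize import least_squares
K=[]
for n in ('side','top'):
    S=cam(n); C=cloud(S,np.ones((400,640),bool)); g=(C-O)@G*1000
    dark=S['frame'].max(2).ravel()[S['depth'].ravel()>0]<70
    k=g[dark&(g[:,0]>250)&(g[:,0]<300)&(abs(g[:,1])<70)&(g[:,2]>80)&(g[:,2]<140)]; print(n,len(k),k.min(0),k.max(0)); K.append(k)
    if n=='side': cv2.imwrite('pics/l3.png',cv2.resize(S['frame'][190:340,220:420,::-1],(800,600)))
k=np.vstack(K); r=least_squares(lambda v:np.linalg.norm(k-v,axis=1)-13,np.median(k,0)-[0,0,5],loss='soft_l1').x
print(r,'angle',np.arctan2(r[1],r[2]-34))
q0=np.load('g_both.npy')
for n in ('side','top'):
    S=cam(n)
    for t in ('burnisher','dye_jar','awl','paddle_grip','lock_tip'):
        for d in env.regions_of(n,t)[:1]: C=cloud(S,d['pixels']); print(n,t,round(d['score'],2),np.median(C,0).round(3),togg(np.median(C,0)).round(0))
"
```

```text
t 11.43 grasp g [ 276.5 -153.7  230.5] F [ 0.7  0.5 -0.3] w 0.0003841612124593299 0.0 q [-37.  18.  75.  -0.  86.  36.]
side 75 [260.87002264  32.9793977   97.84981529] [282.71116678  52.30509186 118.96311914]
top 11 [267.3948605   30.59972144 111.10580153] [274.77509942  42.86114611 120.83364864]
[274.22688002  37.89270641 104.19983689] angle 0.4949655467869863
side burnisher 0.77 [ 0.369 -0.238  0.032] [ 264. -266.   32.]
side dye_jar 0.68 [ 0.67  -0.417  0.065] [525. -30.  65.]
side awl 0.74 [0.631 0.017 0.034] [98. 60. 34.]
side paddle_grip 0.82 [0.57  0.037 0.085] [61.  7. 85.]
side lock_tip 0.74 [0.57  0.038 0.089] [61.  8. 89.]
top burnisher 0.64 [0.553 0.12  0.232] [-23.  16. 232.]
top dye_jar 0.59 [ 0.653 -0.43   0.092] [532. -51.  92.]
top paddle_grip 0.98 [0.563 0.033 0.093] [62. -0. 93.]
top lock_tip 0.27 [0.631 0.015 0.034] [100.  59.  34.]
```

View pics/l3.png

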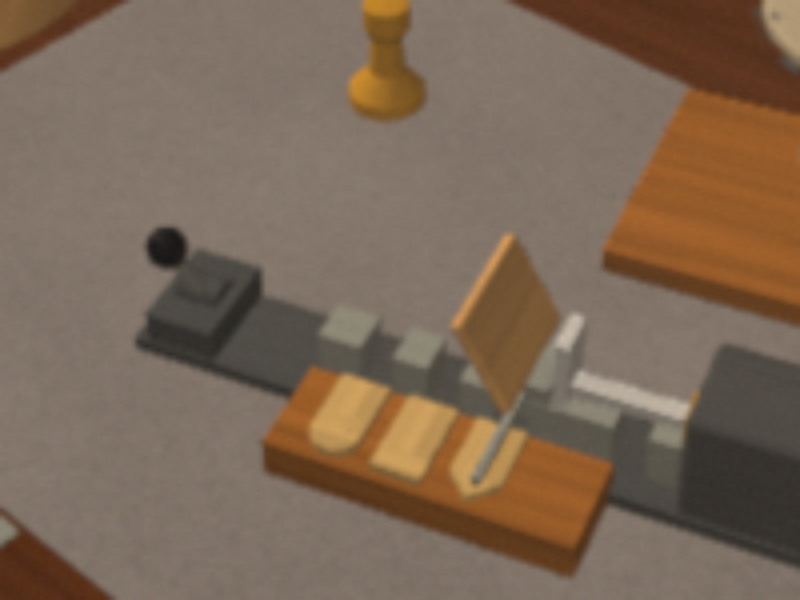

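The lever measures 0.495 rad past vertical, which is its end stop (knob at (166,246)). The stop sits in the pointed-tag notch, and the gripper is clear. Hand in.

```bash
python3 -c "
from rig import env
print(env.close_job())"
```

```text
the job is handed in; nothing more can be done
None
```

The job is handed in: the stop sits in the notch beside the pointed-end tag and stays out by itself, the locking lever is fully over, the burnisher and jar measure unmoved, and the awl was not re-measured at the end though nothing went near it (no verdict was returned).

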